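# Isolate and discharge a battery pack on the test bench

## Robot

A 6-joint arm with a two-finger parallel gripper is mounted at the origin on the work surface. World frame = base frame: x ahead of the robot, y to its left, z up, the work surface at z = 0. Lengths are in m, angles in degrees, forces in N, time in s.
With the tool pointing down it reaches from about 0.35 to 0.875 m from the base axis. Payload 4.2 kg.
Tool frame: the origin (TCP) lies on the centre line of the jaws, within the pads' length; the fingertips stand 11 mm ahead of it and the grasp point (between the pads) lies 8 mm behind it; z points along the fingers, y is the line along which they close (so a half turn about z gives the same grasp; the last joint's range is limited). The gripper opens to 87 mm and grips with 3 to 60 N. Pads are 19 mm wide; open, the fingers measure 117 mm over their backs; the gripper's body (75 mm by 190 mm) begins 51 mm behind the grasp point.
Start: joints at [-52.964, 22.042, 0.453, 0, -68.411, -14.817], TCP at [0.236, -0.579, 0.234] pointing down, gripper open.
Joint ranges: [-179.83, 179.83], [-69.29, 118.12], [-61.27, 80.66], [-181.25, 117.63], [-171.15, -9.14], [-177.46, 177.46]. Speed limits (degrees/s): [159.86, 159.86, 180, 180, 180, 180].

## Interface

Orientations are given as a 3x3 rotation matrix whose columns are the frame's x, y, z axes.
In Python, from station import r gives the robot as it stands.
- The arm moves only by the tool servo_tool, never from a script. Its argument "commands" is a list that holds one entry, the list of rows, each a list of 7 numbers: the closure, from 0 (fully open) to 1 (shut), then the shift along the tool's x, y, z in mm, then the turn, a rotation vector about the tool's x, y, z in rad. In form: [[[claw, x, y, z, ax, ay, az], ...]]. A call has exactly 5 rows; each row is the pose to reach, as a shift and turn from the pose commanded when the call began, along the tool's axes at that moment; what a row does not reach only later rows make up. A row lasts 1/10 s, in which the tool goes at most 50 mm and 8.59 degrees, less where a joint would pass 70% of its speed; a pose out of reach is approached as far as the arm can. A call with a gripper value outside its range is refused whole. The fingers move at their own pace and stop on an object; the grip force is fixed at half the most. Time passes only in rows, so rows that repeat a pose let the fingers close, or fill a call up. It gives the time, the measured TCP pose, the force, the opening and the grip force at its end, in the units of the state.
- r.sense(): the state, without advancing time (a new reading comes with each control period).
- r.capture(name): name is "scene" or "side" or "wrist"; returns a dict with "pixels" (420x560x3 uint8, red, green, blue), "camera_matrix" (3x3 intrinsics, pixels), "R" (3x3) and "t" (3): a world point X has camera coordinates R X + t. Camera axes: x right, y down, z forward; pixel columns grow to the right and rows downward; lengths in m; the calibration is good to about 2 mm. The wrist camera is an equidistant fisheye: a pixel r from the principal point sees the ray r / f radians off the axis. A picture is of the moment at which its call begins. There is no depth.
- r.finish_job(): hands the job in; it is judged then, once.
The state is a dict: "time_s": time; "joints": joint angles; "joint_velocities": joint speeds; "effort": joint torques, N m; "tcp_pos": TCP position; "ee_rot": TCP orientation; "wrist_force": force on the tool from outside, world axes, zero at the start; "moment": the same for the moment, N m; "gripper_width": opening from 0.0 (shut) to 1.0 (fully open); "gripper_force": force on a finger pad.
Only numpy, scipy, OpenCV 4.12 (cv2) and the standard library are available. Lean on these libraries where they do the work, as an engineer would, in place of code of your own. Each camera call takes 0.05 s, during which the arm holds its last target. There are 200 camera calls.

## Task

Take the battery pack out of service: first throw the wide isolator with the stirrup-shaped handle from on to off, then lift the service plug out of the socket on the pack and stand it upright, set down and not dropped, in the empty half of the steel tray (the half without the padlock), and last throw the narrow discharge switch with the T-shaped handle from off to on. Each handle must go fully over to its stop (off is the end of the housing marked with a white ring, on the end marked with a white bar). Leave all the other things lying as they are and end clear of everything.

Things in the scene. Friction and masses are not known exactly. Their poses are not given: they have to be found in the camera images.
- main_base: Wide isolator: the handle is a stirrup, two steel arms outside the housing (118 mm over all) joined by a black bar. Fixed; grey housing 120 (its x) x 90 (its y) x 50 mm high. Origin: centre of its underside. The handle swings along the unit's x about a pivot line parallel to its y, 30 mm above the bench: leaning to -x (end with a white ring) is OFF, to +x (white bar) ON. Position and yaw vary.
- main (a joint): Handle of the wide isolator, rad: 0 = OFF stop (leans 0.65 to the unit's -x), 0.65 = upright, 1.3 = ON stop (leans 0.65 to +x). Starts ON. A heavy handle, held at either stop by its weight: 1 to 3 N across the bar starts it, the load falls to nothing at upright, and from 0.2 rad past upright it falls over to the other stop by itself.
- main_bar (a point): Centre of the black round grip bar, 14 mm thick, 106 mm long parallel to the unit's y, 95 mm from the pivot; 106 mm above the bench at the stops (125 upright), 57 mm from the unit's origin along its x. Can be pushed with shut fingers or pinched from above.
- bleed_base: Narrow discharge switch: the handle is one 10 mm steel stem with a black T bar. Fixed; grey housing 120 (its x) x 50 (its y) x 50 mm high. Origin: centre of its underside. The handle swings along the unit's x about a pivot line parallel to its y, 30 mm above the bench: leaning to -x (end with a white ring) is OFF, to +x (white bar) ON. Position and yaw vary.
- bleed (a joint): Handle of the narrow discharge switch, rad: 0 = OFF stop (leans 0.65 to the unit's -x), 0.65 = upright, 1.3 = ON stop (leans 0.65 to +x). Starts OFF. A heavy handle, held at either stop by its weight: 1 to 3 N across the bar starts it, the load falls to nothing at upright, and from 0.2 rad past upright it falls over to the other stop by itself.
- bleed_bar (a point): Centre of the black round grip bar, 14 mm thick, 58 mm long parallel to the unit's y, 95 mm from the pivot; 106 mm above the bench at the stops (125 upright), 57 mm from the unit's origin along its x. Can be pushed with shut fingers or pinched from above.
- pack: Blue film-wrapped battery pack on an aluminium plate, fixed, 220 (its x) x 360 (its y) x 50 mm high. Origin: centre of its underside. A grey socket block 64 x 90 mm stands on it, centred 65 mm to its -x, top 80 mm above the bench. Position and yaw vary.
- socket (a point): Centre of the socket's mouth, in the top face of the socket block, 80 mm above the bench; axes as the pack's. The pocket is 28 (x) x 46 (y) mm and 22 mm deep.
- plug: Loose black service plug, about 0.2 kg. Origin: centre of the underside of its grey shank, 26 (x) x 44 (y) x 18 mm; above it a flange 36 x 60 mm (height 18 to 28 mm) and a grip fin 16 (x) x 56 (y) mm (height 28 to 58 mm). At the start the shank is in the pocket, the flange rests on the block; axes as the pack's. Lifts straight out, 1 mm play a side, no latch. Stands upright on its shank.
- plug_grip (a point): On the plug's axis, 45 mm above its underside, mid fin: grip across the fin's 16 mm here, from above.
- tray: Steel tray, fixed, 180 (its x) x 115 (its y) x 30 mm high, walls and floor 4 mm, with a cross wall in the middle making two halves of 84 x 107 mm inside. The half to its +x is empty; the half to its -x holds the padlock (22 mm high). Origin: centre of its underside. Position and yaw vary.
- tray_bay (a point): Centre of the floor of the empty half, 44 mm to the tray's +x, 4 mm above the bench (on the floor's upper face); axes as the tray's.
- padlock: Brass padlock lying in the tray's -x half, about 60 x 42 x 22 mm; leave alone. Origin under its middle.
- screwdriver: Screwdriver, 170 mm long, 26 mm thick, lying on the bench; leave alone. Origin under its middle.
- torch: Small aluminium torch, 95 x 32 x 25 mm, lying on the bench; leave alone. Origin under its middle.
- tape_roll: Black roll of tape, 90 mm across, 20 mm high, lying flat; leave alone. Origin under its middle.
- jar: Clear jar, 60 mm across, 75 mm high; leave alone. Origin under its middle.
- probe: Black test probe, 160 x 18 x 16 mm, lying on the pack behind the socket; leave alone. Origin under its grip's middle.
Mind the look-alikes: they are no part of the job. Leave any yellow look-alike of the bleed_base alone. There is more than one size of the tray; the one meant has the size given above.

How it is judged (in metres and radians):
On the way, in this order (a step that is already met when the one before it is completed fails the run):
1. the wide isolator is off while the plug is still in its socket (value of joint main below 0.1 rad and distance between plug and socket below 0.024 m), for 0.2 s.
2. the plug stands upright and released in the empty half of the tray, the isolator still off (value of joint main below 0.1 rad and horizontal distance between plug and tray_bay below 0.045 m and z of plug in the frame of tray_bay below 0.006 m and angle between plug's own z axis and vertical below 0.15 rad and linear speed of plug below 0.02 m/s and contact force between the fingers and plug below 0.1 N), for 0.2 s.
3. the discharge switch is on (value of joint bleed above 1.2 rad), for 0.2 s.
At the end, for the whole second after the job is handed in: Wide isolator within 0.1 rad of its OFF stop, discharge switch within 0.1 rad of its ON stop; plug upright (within 0.15 rad), released and at rest on the floor of the tray's empty half (foot within 45 mm of its middle, at most 6 mm above the floor) (all of step 2 and value of joint bleed above 1.2 rad); the robot touches nothing.
It fails at once if the plug is dropped (falls free, faster than 0.7 m/s, as from about 25 mm) (linear speed of plug above 0.7 m/s and contact force between the fingers and plug below 0.1 N).
It fails at once if a bystander (padlock, screwdriver, torch, tape roll, jar or test probe) is moved more than 30 mm (distance of any of padlock, screwdriver, torch, tape_roll, jar, probe from where it was at the start of the episode above 0.03 m).
It also fails if it takes over 67 s, if anything falls off the work surface, if the arm or the gripper's body presses on something with over 40 N, if the wrist force passes 120 N, or if a joint passes its speed limit or range.

## Working session

There is one attempt and no reset: what is moved stays moved. The work goes in short steps, Python scripts to look and compute and a tool call to move; the robot and the scene stay as the last step left them, time stands still between calls to the robot, and variables do not carry over. Pictures are saved under pics/ and viewed, at most 10 in all, crops included, and the job is handed in when it is done.

Besides the shell and the picture viewer there is one more tool, called after "Request:" in YAML: its name, and indented under it one key for each argument. servo_tool: Moves the arm, as the interface text tells. Its arguments: {"type":"object","properties":{"commands":{"type":"array","items":{"type":"array","items":{"type":"array","items":{"type":"number"}}}}},"required":["commands"]}

```bash
mkdir -p pics; ls; cat > h.py <<'E'
import numpy as np, cv2, json
from station import r
def snap(n,f,scale=1):
    c=r.capture(n); cv2.imwrite(f'pics/{f}.png',cv2.cvtColor(c['pixels'],cv2.COLOR_RGB2BGR))
    np.savez(f'{f}.npz',K=c['camera_matrix'],R=c['R'],t=c['t'],px=c['pixels']); return c
def ray(f,u,v,fish=False):
    d=np.load(f'{f}.npz');K,R,t=d['K'],d['R'],d['t']
    x=(u-K[0,2])/K[0,0];y=(v-K[1,2])/K[1,1]
    if fish:
        a=np.hypot(x,y);s=np.sin(a)/max(a,1e-9);q=np.array([x*s,y*s,np.cos(a)])
    else: q=np.array([x,y,1.])
    return -R.T@t,R.T@q
def at(f,u,v,z,fish=False):
    o,q=ray(f,u,v,fish);return (o+q*(z-o[2])/q[2])
def proj(f,X,fish=False):
    d=np.load(f'{f}.npz');K=d['K'];p=d['R']@np.array(X)+d['t']
    if fish:
        a=np.arctan2(np.hypot(p[0],p[1]),p[2]);n=np.hypot(p[0],p[1]);p=np.array([p[0]/n*a,p[1]/n*a,1])
    else: p=p/p[2]
    return K[:2,:2]@p[:2]+K[:2,2]
def move(dx,w=(0,0,0)):  # world delta (mm) -> tool axes
    E=np.array(r.sense()['ee_rot']);return np.round(E.T@np.array(dx),1)
E
python3 - <<'E'
from h import *
for n in ['scene','side','wrist']:
    c=snap(n,n); print(n,c['camera_matrix'].tolist(),(-c['R'].T@c['t']).round(3),c['R'].round(2).tolist())
a=[cv2.resize(cv2.imread(f'pics/{n}.png'),(800,600),interpolation=cv2.INTER_CUBIC) for n in ['scene','side']]
cv2.imwrite('pics/scene8.png',a[0]);cv2.imwrite('pics/side8.png',a[1])
s=r.sense();print(s['ee_rot'],s['gripper_width'],s['wrist_force'])
E
```

```text
pics
scene [[437.47116182754274, 0.0, 283.8151601853928], [0.0, 437.47116182754274, 210.60975633223848], [0.0, 0.0, 1.0]] [ 1.    -0.601  0.983] [[0.8, 0.6, -0.0], [0.45, -0.61, -0.65], [-0.39, 0.52, -0.76]]
side [[419.59817931515295, 0.0, 276.2302611052426], [0.0, 419.59817931515295, 207.38457481711325], [0.0, 0.0, 1.0]] [0.058 0.938 0.785] [[-0.89, -0.46, -0.0], [-0.26, 0.49, -0.83], [0.39, -0.74, -0.56]]
wrist [[325.19226210127806, 0.0, 282.39422676296607], [0.0, 325.19226210127806, 208.18835311842096], [0.0, 0.0, 1.0]] [ 0.176 -0.604  0.385] [[-0.38, 0.93, 0.0], [0.9, 0.37, 0.24], [0.22, 0.09, -0.97]]
[[-9.25781879e-01 -3.78057299e-01 -7.68429395e-04]
 [-3.78058059e-01  9.25780596e-01  1.54685802e-03]
 [ 1.26596058e-04  1.72256405e-03 -9.99998508e-01]] 0.9983832926003943 [ 0.55351502 -0.00545016  0.2505588 ]
```

View pics/scene8.png

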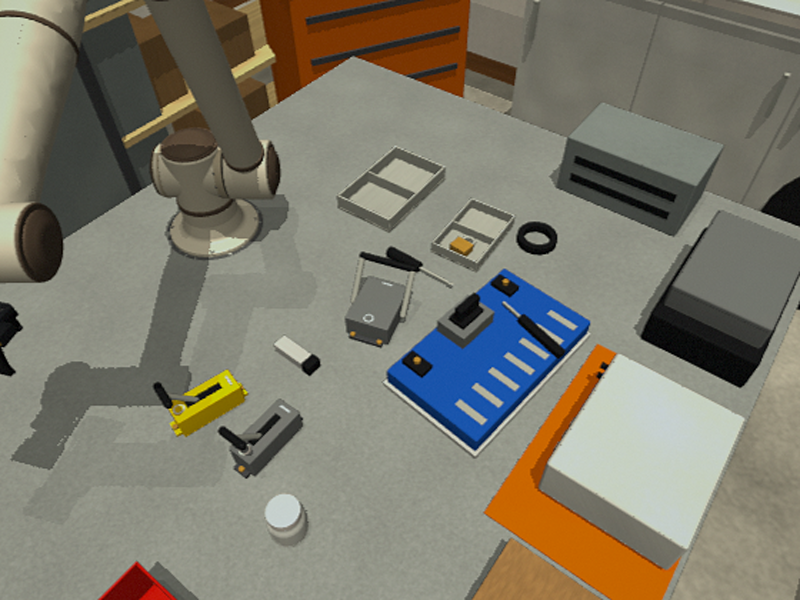

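View pics/side8.png

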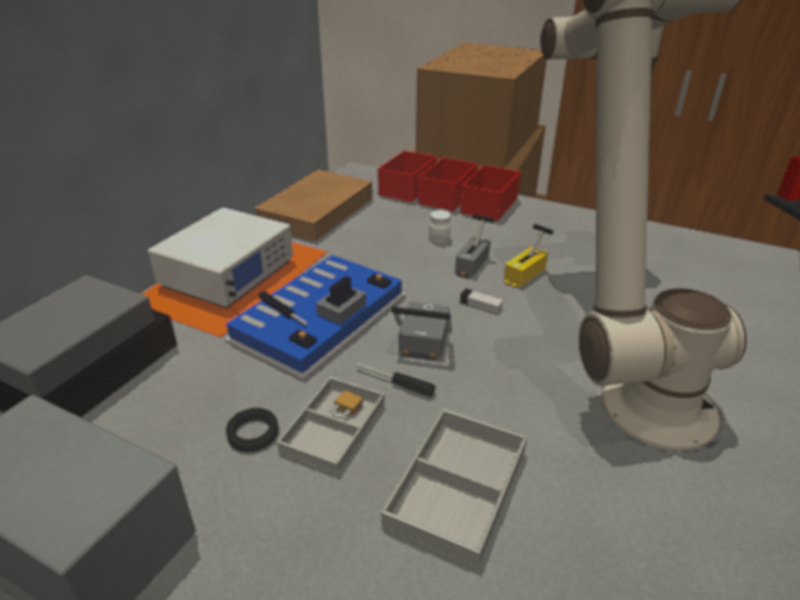

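The scene view shows everything: main switch at ~(378,300), plug at (466,312), right-size tray at (473,233) with the padlock, grey discharge switch at (265,437), and a yellow decoy at (207,403). I need enlarged crops next.

```bash
python3 - <<'E'
import cv2
i=cv2.imread('pics/scene.png')
cv2.imwrite('pics/A.png',cv2.resize(i[130:280,230:430],(800,600),interpolation=cv2.INTER_CUBIC))
cv2.imwrite('pics/B.png',cv2.resize(i[265:345,145:225],(600,600),interpolation=cv2.INTER_CUBIC))
E
```

```text
(no output)
```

View pics/A.png

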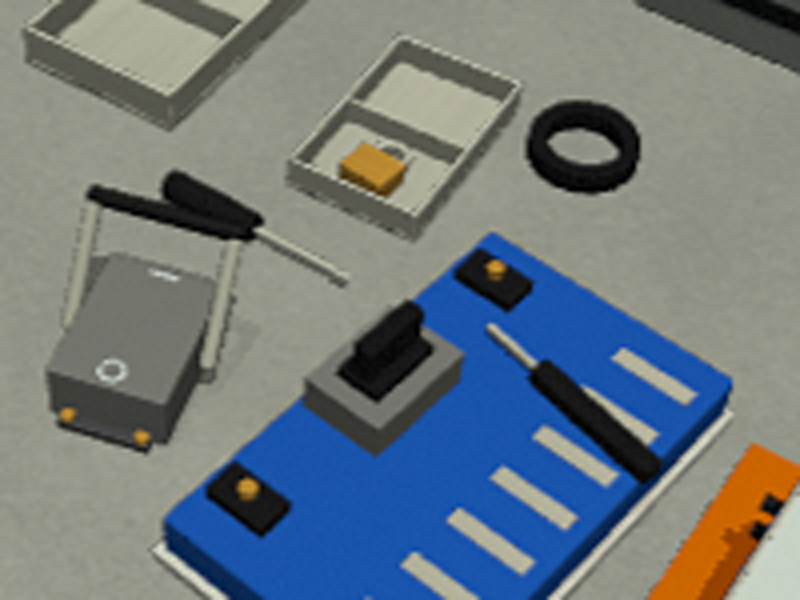

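View pics/B.png

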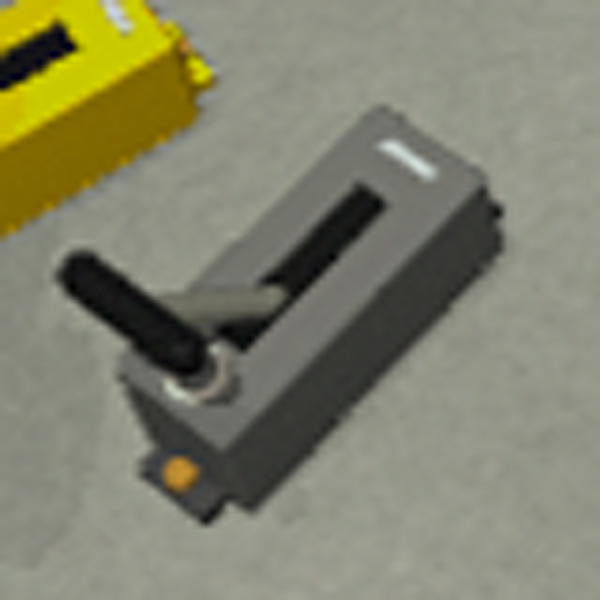

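Crop A shows the main bar ends at (95,190) and (245,230), the socket block corners at (305,382), (376,440) and (463,357), and the tray rim corners at (288,163), (402,38) and (520,85). Crop B shows the discharge housing top corners at (382,105), (487,185), (228,450) and (122,365), and bar ends at (80,268) and (195,360).

```bash
cat > m.py <<'E'
from h import *
A=lambda u,v,z:at('scene',230+(u+.5)/4-.5,130+(v+.5)/4-.5,z)
B=lambda u,v,z:at('scene',145+(u+.5)/7.5-.5,265+(v+.5)/7.5-.5,z)
def rect(n,ps): 
    ps=np.array(ps); print(n,'c',((ps.min(0)*0+ps.mean(0))).round(4)[:2]); 
    for i in range(len(ps)):
        d=ps[(i+1)%len(ps)]-ps[i]; print('   ',ps[i].round(3)[:2],'edge',np.hypot(*d[:2]).round(4),'ang',np.degrees(np.arctan2(d[1],d[0])).round(1))
rect('bleed top',[B(382,105,.05),B(487,185,.05),B(228,450,.05),B(122,365,.05)])
rect('bleed bar',[B(80,268,.106),B(195,360,.106)])
rect('main bar',[A(95,190,.106),A(245,230,.106)])
rect('main top',[A(220,285,.05),A(157,400,.05),A(50,372,.05)])
rect('main ring->bar',[A(112,370,.05),A(165,275,.05)])
rect('block',[A(305,382,.08),A(376,440,.08),A(463,357,.08),A(392,303,.08)])
rect('fin',[A(364,345,.12),A(414,311,.12)])
rect('pack',[A(165,522,.05),A(490,235,.05),A(732,380,.05)])
rect('tray',[A(288,163,.03),A(402,38,.03),A(520,85,.03),A(413,215,.03)])
E
python3 m.py
```

```text
bleed top c [ 0.4976 -0.3249]
    [ 0.473 -0.266] edge 0.0488 ang -2.0
    [ 0.522 -0.268] edge 0.1158 ang -90.2
    [ 0.521 -0.383] edge 0.0475 ang 179.3
    [ 0.474 -0.383] edge 0.117 ang 90.4
bleed bar c [ 0.4966 -0.3816]
    [ 0.472 -0.381] edge 0.0501 ang -1.0
    [ 0.522 -0.382] edge 0.0501 ang 179.0
main bar c [0.4562 0.07  ]
    [0.402 0.054] edge 0.1131 ang 16.0
    [0.511 0.086] edge 0.1131 ang -164.0
main top c [ 0.4909 -0.0068]
    [0.497 0.075] edge 0.1134 ang -75.7
    [ 0.525 -0.035] edge 0.0782 ang -162.0
    [ 0.451 -0.06 ] edge 0.1419 ang 70.9
main ring->bar c [0.4715 0.0129]
    [ 0.484 -0.033] edge 0.095 ang 105.1
    [0.459 0.059] edge 0.095 ang -74.9
block c [0.6464 0.0567]
    [0.61  0.017] edge 0.0653 ang -11.0
    [0.674 0.004] edge 0.0932 ang 84.5
    [0.683 0.097] edge 0.0657 ang 169.0
    [0.618 0.109] edge 0.0933 ang -95.2
fin c [0.6456 0.0587]
    [0.64  0.037] edge 0.0449 ang 76.7
    [0.651 0.081] edge 0.0449 ang -103.3
pack c [0.683  0.1108]
    [ 0.59  -0.111] edge 0.3451 ang 83.8
    [0.628 0.232] edge 0.2047 ang -5.8
    [0.831 0.211] edge 0.4026 ang -126.8
tray c [0.5027 0.3175]
    [0.453 0.224] edge 0.1796 ang 92.9
    [0.443 0.403] edge 0.1095 ang 3.7
    [0.553 0.41 ] edge 0.1769 ang -87.1
    [0.562 0.233] edge 0.1095 ang -174.9
```

Request:
servo_tool:
  commands:
    - [[1, -30, 37.5, 2, 0, 0, 0], [1, -60, 75, 4, 0, 0, 0], [1, -90, 112.5, 6, 0, 0, 0], [1, -120, 150, 8, 0, 0, 0], [1, -150, 187.5, 10, 0, 0, 0]]

```text
time_s: 0.65
tcp_pos: [0.3043, -0.3465, 0.2232]
ee_rot: [[-0.926, -0.378, -0.0], [-0.378, 0.926, 0.0], [0.0, 0.0, -1.0]]
wrist_force: [2.4, 0.0, -0.8]
gripper_width: 0.631
gripper_force: 0.0
```

Request:
servo_tool:
  commands:
    - [[1, -30, 37.5, 2, 0, 0, 0], [1, -60, 75, 4, 0, 0, 0], [1, -90, 112.5, 6, 0, 0, 0], [1, -120, 150, 8, 0, 0, 0], [1, -150, 187.5, 10, 0, 0, 0]]

```text
time_s: 1.15
tcp_pos: [0.3722, -0.1161, 0.2137]
ee_rot: [[-0.926, -0.378, 0.001], [-0.378, 0.926, 0.0], [-0.001, -0.0, -1.0]]
wrist_force: [1.6, -0.2, -0.3]
gripper_width: 0.178
gripper_force: 0.0
```

Request:
servo_tool:
  commands:
    - [[1, -30, 37.5, 2, 0, 0, 0], [1, -60, 75, 4, 0, 0, 0], [1, -90, 112.5, 6, 0, 0, 0], [1, -120, 150, 8, 0, 0, 0], [1, -150, 187.5, 10, 0, 0, 0]]

```text
time_s: 1.65
tcp_pos: [0.4402, 0.1144, 0.2036]
ee_rot: [[-0.925, -0.379, 0.0], [-0.379, 0.925, 0.0], [-0.0, 0.0, -1.0]]
wrist_force: [1.1, -0.2, -0.1]
gripper_width: 0.006
gripper_force: 0.0
```

Request:
servo_tool:
  commands:
    - [[1, 0, 0, 25, 0, 0, 0], [1, 0, 0, 50, 0, 0, 0], [1, 0, 0, 75, 0, 0, 0], [1, 0, 0, 94, 0, 0, 0], [1, 1, -8, 94, 0, 0, 0]]

```text
time_s: 2.15
tcp_pos: [0.4405, 0.1038, 0.1072]
ee_rot: [[-0.925, -0.379, -0.006], [-0.379, 0.925, -0.003], [0.006, -0.001, -1.0]]
wrist_force: [-0.3, -0.1, -0.3]
gripper_width: 0.006
gripper_force: 0.0
```

Request:
servo_tool:
  commands:
    - [[1, 1, -8, 0, 0, 0, 0], [1, 2, -16, 0, 0, 0, 0], [1, 3, -24, 0, 0, 0, 0], [1, 4, -32, 0, 0, 0, 0], [1, 5, -40, 0, 0, 0, 0]]

```text
time_s: 2.65
tcp_pos: [0.4546, 0.0662, 0.1112]
ee_rot: [[-0.926, -0.378, 0.005], [-0.378, 0.926, 0.003], [-0.005, 0.001, -1.0]]
wrist_force: [-1.4, 2.4, 2.9]
gripper_width: 0.005
gripper_force: 1.9
```

Request:
servo_tool:
  commands:
    - [[1, 1, -8, 0, 0, 0, 0], [1, 2, -16, 0, 0, 0, 0], [1, 3, -24, 0, 0, 0, 0], [1, 4, -32, 0, 0, 0, 0], [1, 5, -40, 0, 0, 0, 0]]

```text
time_s: 3.15
tcp_pos: [0.463, 0.0256, 0.1092]
ee_rot: [[-0.926, -0.378, -0.001], [-0.378, 0.926, -0.001], [0.001, -0.0, -1.0]]
wrist_force: [0.1, 0.1, 0.7]
gripper_width: 0.007
gripper_force: 0.3
```

Request:
servo_tool:
  commands:
    - [[1, 1, -7, 0, 0, 0, 0], [1, 2, -13, 0, 0, 0, 0], [1, 3, -19, 0, 0, 0, 0], [1, 3, -25, 0, 0, 0, 0], [1, 3, -25, 0, 0, 0, 0]]

```text
time_s: 3.65
tcp_pos: [0.4702, 0.0018, 0.1095]
ee_rot: [[-0.926, -0.377, -0.0], [-0.377, 0.926, -0.0], [0.0, -0.0, -1.0]]
wrist_force: [-0.1, 0.3, 0.7]
gripper_width: 0.005
gripper_force: 0.0
```

```bash
python3 - <<'E'
from h import *
snap('scene','s2')
i=cv2.imread('pics/s2.png')
cv2.imwrite('pics/s2c.png',cv2.resize(i[130:280,230:430],(800,600),interpolation=cv2.INTER_CUBIC))
E
```

```text
(no output)
```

View pics/s2c.png

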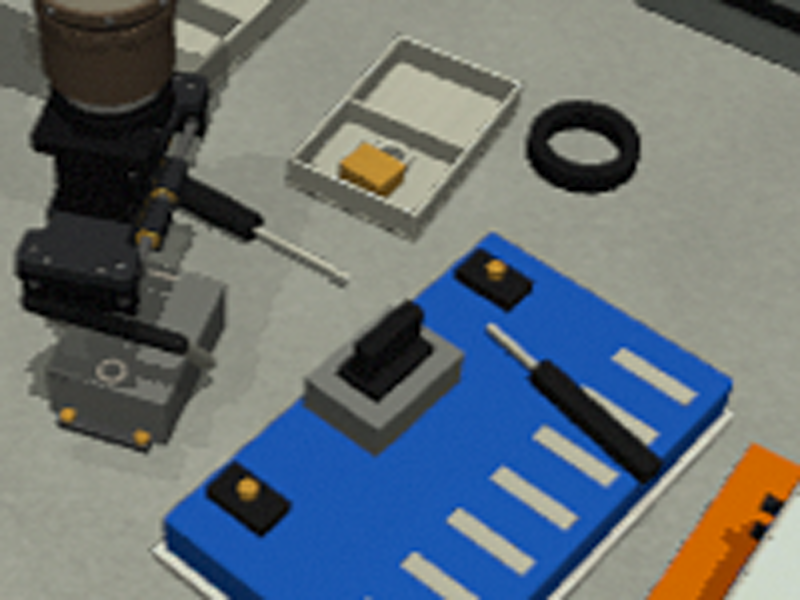

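The handle is over at the OFF side, with its bar at about (110–185, 310–345) in the crop. Next I lift, go above the plug and turn.

Request:
servo_tool:
  commands:
    - [[1, 0, 0, -20, 0, 0, 0], [1, 0, 0, -45, 0, 0, 0], [1, 0, 0, -70, 0, 0, 0], [1, 0, 0, -95, 0, 0, 0], [0.5, 0, 0, -95, 0, 0, 0]]

```text
time_s: 4.2
tcp_pos: [0.4721, 0.0031, 0.2081]
ee_rot: [[-0.925, -0.379, 0.008], [-0.379, 0.925, 0.002], [-0.008, -0.001, -1.0]]
wrist_force: [0.7, 0.0, -0.5]
gripper_width: 0.043
gripper_force: 0.0
```

Request:
servo_tool:
  commands:
    - [[0.4, -40, -3, 0, 0, 0, 0], [0.4, -80, -6, 0, 0, 0, 0], [0.4, -120, -9, 0, 0, 0, 0], [0.4, -160, -12, 0, 0, 0, 0], [0.4, -184, -14.5, 0, 0, 0, 0]]

```text
time_s: 4.7
tcp_pos: [0.6477, 0.0597, 0.2028]
ee_rot: [[-0.926, -0.379, -0.001], [-0.379, 0.926, -0.0], [0.001, 0.0, -1.0]]
wrist_force: [-0.0, -0.3, -0.4]
gripper_width: 0.467
gripper_force: 0.0
```

Request:
servo_tool:
  commands:
    - [[0.4, 0, 0, 0, 0, 0, -0.11], [0.4, 0, 0, 0, 0, 0, -0.22], [0.4, 0, 0, 0, 0, 0, -0.33], [0.4, 0, 0, 0, 0, 0, -0.44], [0.4, 0, 0, 0, 0, 0, -0.54]]

```text
time_s: 5.2
tcp_pos: [0.6453, 0.0588, 0.2033]
ee_rot: [[-0.596, -0.803, -0.002], [-0.803, 0.596, -0.0], [0.001, 0.001, -1.0]]
wrist_force: [-0.2, 0.8, -0.0]
gripper_width: 0.6
gripper_force: 0.0
```

Request:
servo_tool:
  commands:
    - [[0.4, 0, 0, 0, 0, 0, -0.11], [0.4, 0, 0, 0, 0, 0, -0.22], [0.4, 0, 0, 0, 0, 0, -0.33], [0.4, 0, 0, 0, 0, 0, -0.44], [0.4, 0, 0, 0, 0, 0, -0.54]]

```text
time_s: 5.7
tcp_pos: [0.6453, 0.0588, 0.2034]
ee_rot: [[-0.098, -0.995, -0.002], [-0.995, 0.098, -0.0], [0.0, 0.002, -1.0]]
wrist_force: [-1.2, -0.7, 0.3]
gripper_width: 0.602
gripper_force: 0.0
```

```bash
python3 - <<'E'
from h import *
snap('wrist','w1');snap('scene','s3')
print(r.sense()['tcp_pos'])
w=cv2.resize(cv2.imread('pics/w1.png'),(800,600),interpolation=cv2.INTER_CUBIC)
s=cv2.resize(cv2.imread('pics/s3.png')[175:250,235:300],(195,225),interpolation=cv2.INTER_CUBIC)
w[:225,:195]=s
cv2.imwrite('pics/w1c.png',w)
u=np.array([-.264,.9646]);v=np.array([.9646,.264])
c=np.array([.4715,.013])
for a in(.0,.1,.2):
    x=c+u*.095*np.sin(-.65+a);z=.03+.095*np.cos(-.65+a)
    for k in(-.053,.053): print(a,k,(proj('s3',[*(x+v*k),z])-[235,175])*3)
for n,X in dict(pc=[.6456,.0575,.12]).items(): print(n,proj('w1',X,True)/.7)
E
```

```text
[0.64540461 0.05880043 0.2035075 ]
0.0 -0.053 [ 5.93685459 93.42460886]
0.0 0.053 [116.14507771 126.104567  ]
0.1 -0.053 [ 9.17592904 83.29311335]
0.1 0.053 [119.38810349 115.72792178]
0.2 -0.053 [12.72097201 73.39962399]
0.2 0.053 [122.85601012 105.56920002]
pc [404.93885942 309.46244304]
```

View pics/w1c.png

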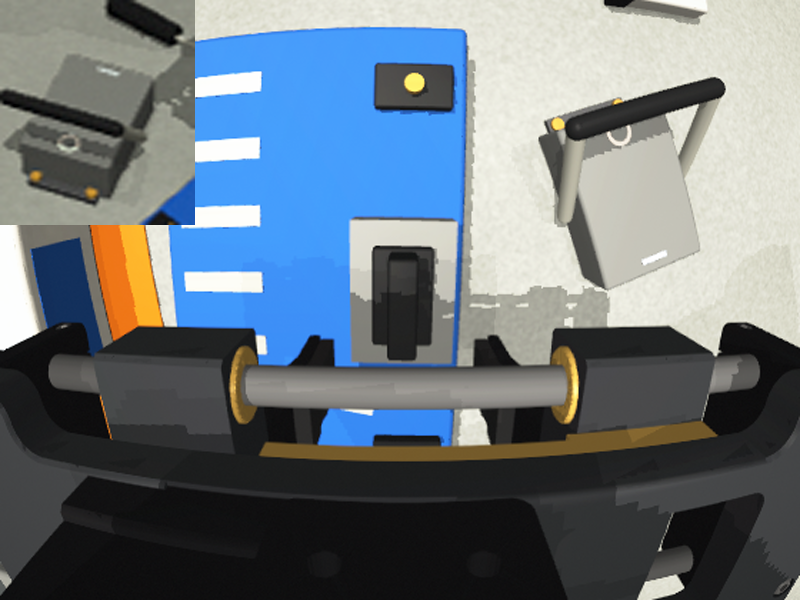

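The main handle matches its OFF pose in the inset. The plug fin is centred at (402,306), within 2 mm of the prediction and well aligned, so I descend and grip.

Request:
servo_tool:
  commands:
    - [[0.4, 1, -1, 25, 0, 0, 0], [0.4, 1, -1, 50, 0, 0, 0], [0.4, 1, -1, 75, 0, 0, 0], [0.4, 1, -1, 90, 0, 0, 0], [0.4, 1, -1, 98, 0, 0, 0]]

```text
time_s: 6.3
tcp_pos: [0.6455, 0.0573, 0.1041]
ee_rot: [[-0.105, -0.994, -0.004], [-0.994, 0.105, -0.001], [0.001, 0.004, -1.0]]
wrist_force: [-0.7, -1.0, 0.3]
gripper_width: 0.599
gripper_force: 0.0
```

Request:
servo_tool:
  commands:
    - [[0.7, 0, 0, 0, 0, 0, 0], [1, 0, 0, 0, 0, 0, 0], [1, 0, 0, 0, 0, 0, 0], [1, 0, 0, 0, 0, 0, 0], [1, 0, 0, 0, 0, 0, 0]]

```text
time_s: 6.8
tcp_pos: [0.647, 0.0576, 0.1073]
ee_rot: [[-0.103, -0.995, 0.001], [-0.995, 0.103, 0.0], [-0.001, -0.001, -1.0]]
wrist_force: [-0.3, 0.3, -0.7]
gripper_width: 0.228
gripper_force: 0.0
```

Request:
servo_tool:
  commands:
    - [[1, 0, 0, 0, 0, 0, 0], [1, 0, 0, 0, 0, 0, 0], [1, 0, 0, 0, 0, 0, 0], [1, 0, 0, 0, 0, 0, 0], [1, 0, 0, 0, 0, 0, 0]]

```text
time_s: 7.3
tcp_pos: [0.6468, 0.0575, 0.1071]
ee_rot: [[-0.103, -0.995, 0.0], [-0.995, 0.103, -0.0], [-0.0, -0.0, -1.0]]
wrist_force: [-2.1, 0.4, 5.1]
gripper_width: 0.182
gripper_force: 30.0
```

Request:
servo_tool:
  commands:
    - [[1, 0, 0, -5, 0, 0, 0], [1, 0, 0, -12, 0, 0, 0], [1, 0, 0, -20, 0, 0, 0], [1, 0, 0, -30, 0, 0, 0], [1, 0, 0, -40, 0, 0, 0]]

```text
time_s: 7.8
tcp_pos: [0.6469, 0.0575, 0.1475]
ee_rot: [[-0.103, -0.995, 0.0], [-0.995, 0.103, 0.0], [-0.0, -0.0, -1.0]]
wrist_force: [0.2, -0.3, -1.3]
gripper_width: 0.186
gripper_force: 30.0
```

Request:
servo_tool:
  commands:
    - [[1, 0, 0, -15, 0, 0, 0], [1, 0, 0, -30, 0, 0, 0], [1, 0, 0, -45, 0, 0, 0], [1, 0, 0, -60, 0, 0, 0], [1, 0, 0, -60, 0, 0, 0]]

```text
time_s: 8.3
tcp_pos: [0.6482, 0.0577, 0.2101]
ee_rot: [[-0.102, -0.995, 0.006], [-0.995, 0.102, 0.001], [-0.002, -0.006, -1.0]]
wrist_force: [1.0, 0.3, -0.8]
gripper_width: 0.184
gripper_force: 30.0
```

Request:
servo_tool:
  commands:
    - [[1, -20, 12, 0, 0, 0, 0], [1, -50, 31, 0, 0, 0, 0], [1, -85, 52, 0, 0, 0, 0], [1, -120, 74, 0, 0, 0, 0], [1, -155, 95, 0, 0, 0, 0]]

```text
time_s: 8.8
tcp_pos: [0.567, 0.2225, 0.206]
ee_rot: [[-0.103, -0.995, -0.001], [-0.995, 0.103, -0.0], [0.0, 0.001, -1.0]]
wrist_force: [-0.4, 0.7, -0.9]
gripper_width: 0.18
gripper_force: 30.0
```

Request:
servo_tool:
  commands:
    - [[1, -35, 22, 0, 0, 0, 0], [1, -70, 43, 0, 0, 0, 0], [1, -100, 62, 0, 0, 0, 0], [1, -120, 74, 0, 0, 0, 0], [1, -132.5, 82, 0, 0, 0, 0]]

```text
time_s: 9.3
tcp_pos: [0.499, 0.3632, 0.206]
ee_rot: [[-0.101, -0.995, -0.001], [-0.995, 0.101, -0.0], [0.0, 0.001, -1.0]]
wrist_force: [0.7, -1.1, -1.6]
gripper_width: 0.182
gripper_force: 30.0
```

Request:
servo_tool:
  commands:
    - [[1, 0, 0, 0, 0, 0, -0.05], [1, 0, 0, 0, 0, 0, -0.1], [1, 0, 0, 0, 0, 0, -0.157], [1, 0, 0, 0, 0, 0, -0.157], [1, 0, 0, 0, 0, 0, -0.157]]

```text
time_s: 9.8
tcp_pos: [0.5003, 0.3612, 0.2063]
ee_rot: [[0.052, -0.999, -0.0], [-0.999, -0.052, -0.0], [0.0, 0.0, -1.0]]
wrist_force: [-0.3, -0.6, -1.1]
gripper_width: 0.183
gripper_force: 30.0
```

```bash
python3 - <<'E'
from h import *
snap('wrist','w2');snap('side','d2')
print(r.sense()['tcp_pos'])
w=cv2.imread('pics/w2.png')
s=cv2.resize(cv2.imread('pics/d2.png')[200:350,170:300],(520,600),interpolation=cv2.INTER_CUBIC)
w=cv2.resize(w[100:350,180:380],(280,350)); o=np.zeros((600,800,3),np.uint8); o[:,:520]=s;o[:350,520:]=w
cv2.imwrite('pics/d2c.png',o)
p=np.array(r.sense()['tcp_pos'])
for z in(0,.004,.03): print(z,(proj('d2',[p[0],p[1],z])-[170,200])*4)
print((proj('d2',[.5005,.3615,.004])-[170,200])*4)
E
```

```text
[0.50030002 0.36133382 0.20642486]
0 [223.27781726 442.67230688]
0.004 [222.83886348 438.14737311]
0.03 [219.93874371 408.2516292 ]
[222.41547481 438.21467458]
```

View pics/d2c.png

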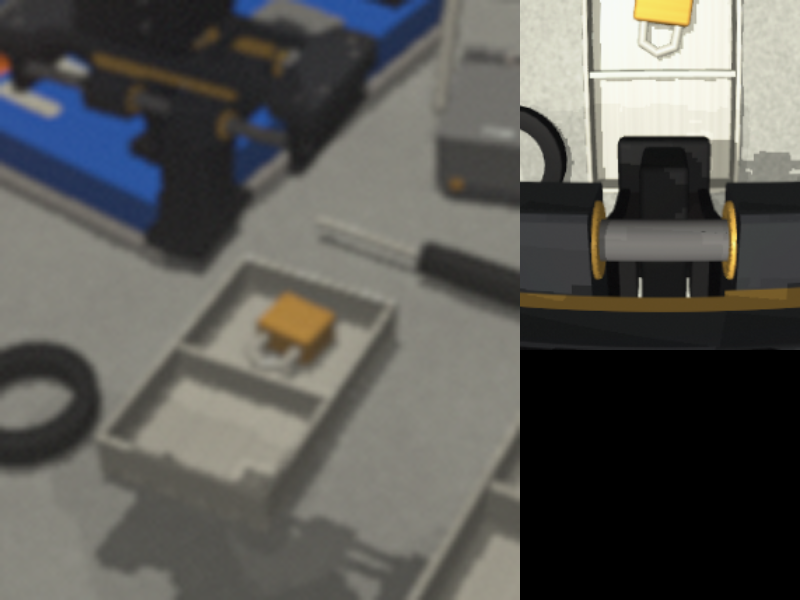

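The side view confirms the target, the projected bay centre (222,438), lies mid-bay. I lower the plug.

Request:
servo_tool:
  commands:
    - [[1, 0, 0, 30, 0, 0, 0], [1, 0, 0, 60, 0, 0, 0], [1, 0, 0, 85, 0, 0, 0], [1, 0, 0, 105, 0, 0, 0], [1, 0, 0, 120, 0, 0, 0]]

```text
time_s: 10.4
tcp_pos: [0.4999, 0.361, 0.0849]
ee_rot: [[0.053, -0.999, -0.001], [-0.999, -0.053, -0.001], [0.001, 0.001, -1.0]]
wrist_force: [0.1, -0.5, -2.5]
gripper_width: 0.183
gripper_force: 30.0
```

Request:
servo_tool:
  commands:
    - [[1, 0, 0, 10, 0, 0, 0], [1, 0, 0, 19, 0, 0, 0], [1, 0, 0, 26, 0, 0, 0], [1, 0, 0, 31, 0, 0, 0], [1, 0, 0, 34, 0, 0, 0]]

```text
time_s: 10.9
tcp_pos: [0.5003, 0.3618, 0.0525]
ee_rot: [[0.054, -0.999, 0.0], [-0.999, -0.054, 0.0], [-0.0, -0.0, -1.0]]
wrist_force: [0.3, 0.8, -1.4]
gripper_width: 0.179
gripper_force: 30.0
```

Request:
servo_tool:
  commands:
    - [[1, 0, 0, 0.5, 0, 0, 0], [1, 0, 0, 1, 0, 0, 0], [1, 0, 0, 1.5, 0, 0, 0], [1, 0, 0, 2, 0, 0, 0], [1, 0, 0, 2, 0, 0, 0]]

```text
time_s: 11.4
tcp_pos: [0.5003, 0.3617, 0.0507]
ee_rot: [[0.054, -0.999, 0.0], [-0.999, -0.054, 0.0], [-0.0, -0.0, -1.0]]
wrist_force: [0.2, -1.9, -1.3]
gripper_width: 0.184
gripper_force: 30.0
```

Request:
servo_tool:
  commands:
    - [[1, 0, 0, 0.5, 0, 0, 0], [1, 0, 0, 1, 0, 0, 0], [1, 0, 0, 1.5, 0, 0, 0], [1, 0, 0, 1.5, 0, 0, 0], [1, 0, 0, 1.5, 0, 0, 0]]

```text
time_s: 11.9
tcp_pos: [0.5003, 0.3617, 0.0491]
ee_rot: [[0.054, -0.999, 0.0], [-0.999, -0.054, 0.0], [-0.0, -0.0, -1.0]]
wrist_force: [-1.0, 0.1, -1.6]
gripper_width: 0.183
gripper_force: 30.0
```

Request:
servo_tool:
  commands:
    - [[1, 0, 0, 0.5, 0, 0, 0], [1, 0, 0, 1, 0, 0, 0], [1, 0, 0, 1.5, 0, 0, 0], [1, 0, 0, 1.5, 0, 0, 0], [1, 0, 0, 1.5, 0, 0, 0]]

```text
time_s: 12.4
tcp_pos: [0.5003, 0.3617, 0.0491]
ee_rot: [[0.054, -0.999, 0.001], [-0.999, -0.054, 0.0], [-0.0, -0.001, -1.0]]
wrist_force: [-1.9, -2.0, 7.0]
gripper_width: 0.182
gripper_force: 30.0
```

The plug has touched down (force rose to 7 N, height unchanged), so I release and lift.

Request:
servo_tool:
  commands:
    - [[0.75, 0, 0, 0, 0, 0, 0], [0.6, 0, 0, 0, 0, 0, 0], [0.5, 0, 0, 0, 0, 0, 0], [0.5, 0, 0, 0, 0, 0, 0], [0.5, 0, 0, 0, 0, 0, 0]]

```text
time_s: 12.9
tcp_pos: [0.5002, 0.3616, 0.0473]
ee_rot: [[0.054, -0.999, -0.0], [-0.999, -0.054, -0.0], [0.0, 0.0, -1.0]]
wrist_force: [-0.0, 0.1, 0.4]
gripper_width: 0.472
gripper_force: 0.0
```

Request:
servo_tool:
  commands:
    - [[0.5, 0, 0, 0, 0, 0, 0], [0.5, 0, 0, -5, 0, 0, 0], [0.5, 0, 0, -20, 0, 0, 0], [0.5, 0, 0, -40, 0, 0, 0], [0.5, 0, 0, -65, 0, 0, 0]]

```text
time_s: 13.4
tcp_pos: [0.4998, 0.3612, 0.1127]
ee_rot: [[0.054, -0.999, -0.001], [-0.999, -0.054, -0.001], [0.001, 0.001, -1.0]]
wrist_force: [0.5, 0.3, -0.7]
gripper_width: 0.497
gripper_force: 0.0
```

Request:
servo_tool:
  commands:
    - [[0.5, 0, 0, -25, 0, 0, 0], [0.5, 0, 0, -50, 0, 0, 0], [0.5, 0, 0, -75, 0, 0, 0], [0.5, 0, 0, -95, 0, 0, 0], [0.5, 0, 0, -95, 0, 0, 0]]

```text
time_s: 13.9
tcp_pos: [0.5016, 0.3628, 0.2117]
ee_rot: [[0.054, -0.998, 0.006], [-0.999, -0.054, 0.005], [-0.005, -0.006, -1.0]]
wrist_force: [-0.4, 0.7, 0.3]
gripper_width: 0.504
gripper_force: 0.0
```

```bash
python3 - <<'E'
from h import *
snap('scene','s4')
cv2.imwrite('pics/s4c.png',cv2.resize(cv2.imread('pics/s4.png')[80:230,230:430],(800,600),interpolation=cv2.INTER_CUBIC))
E
```

```text
(no output)
```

View pics/s4c.png

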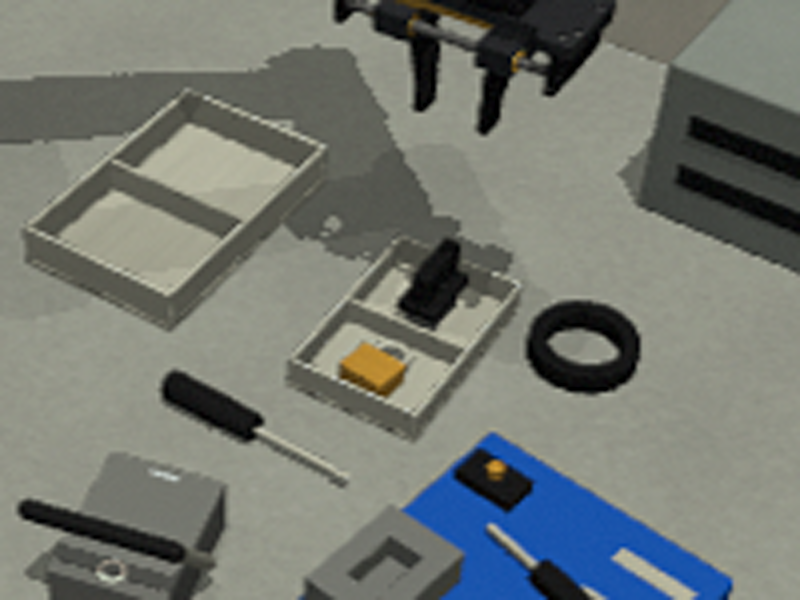

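The plug stands upright in the empty half at about (437,285). Now I go to the discharge switch.

Request:
servo_tool:
  commands:
    - [[1, 39, 2, 0, 0, 0, 0], [1, 79, 4, 0, 0, 0, 0], [1, 119, 7, 0, 0, 0, 0], [1, 159, 9, 0, 0, 0, 0], [1, 199, 11.5, 0, 0, 0, 0]]

```text
time_s: 14.45
tcp_pos: [0.4985, 0.1605, 0.2063]
ee_rot: [[0.054, -0.999, -0.002], [-0.999, -0.054, -0.001], [0.001, 0.002, -1.0]]
wrist_force: [0.8, -0.4, -0.3]
gripper_width: 0.133
gripper_force: 0.0
```

Request:
servo_tool:
  commands:
    - [[1, 39, 2, 0, 0, 0, 0], [1, 79, 4, 0, 0, 0, 0], [1, 119, 7, 0, 0, 0, 0], [1, 159, 9, 0, 0, 0, 0], [1, 199, 11.5, 0, 0, 0, 0]]

```text
time_s: 14.95
tcp_pos: [0.4977, -0.0386, 0.2064]
ee_rot: [[0.054, -0.999, -0.002], [-0.999, -0.054, -0.0], [0.0, 0.002, -1.0]]
wrist_force: [1.3, 0.2, 0.3]
gripper_width: 0.002
gripper_force: 0.0
```

Request:
servo_tool:
  commands:
    - [[1, 39, 2, 0, 0, 0, 0], [1, 79, 4, 0, 0, 0, 0], [1, 119, 7, 0, 0, 0, 0], [1, 159, 9, 0, 0, 0, 0], [1, 199, 11.5, 0, 0, 0, 0]]

```text
time_s: 15.45
tcp_pos: [0.497, -0.2377, 0.2062]
ee_rot: [[0.054, -0.999, -0.002], [-0.999, -0.054, 0.001], [-0.001, 0.002, -1.0]]
wrist_force: [0.1, -0.3, 0.5]
gripper_width: 0.004
gripper_force: 0.0
```

Request:
servo_tool:
  commands:
    - [[1, 39, 2, 0, 0, 0, 0], [1, 79, 4, 0, 0, 0, 0], [1, 119, 7, 0, 0, 0, 0], [1, 159, 9, 0, 0, 0, 0], [1, 199, 11.5, 0, 0, 0, 0]]

```text
time_s: 15.95
tcp_pos: [0.4964, -0.4369, 0.2059]
ee_rot: [[0.054, -0.999, -0.002], [-0.999, -0.054, 0.002], [-0.002, 0.002, -1.0]]
wrist_force: [0.6, 0.4, 0.4]
gripper_width: 0.005
gripper_force: 0.0
```

Request:
servo_tool:
  commands:
    - [[1, 0, 0, 25, 0, 0, 0], [1, 0, 0, 50, 0, 0, 0], [1, 0, 0, 75, 0, 0, 0], [1, 0, 0, 96, 0, 0, 0], [1, 0, 0, 96, 0, 0, 0]]

```text
time_s: 16.45
tcp_pos: [0.4944, -0.4339, 0.1063]
ee_rot: [[0.053, -0.999, -0.009], [-0.999, -0.053, 0.006], [-0.006, 0.008, -1.0]]
wrist_force: [-0.1, -0.5, -0.2]
gripper_width: 0.005
gripper_force: 0.0
```

Request:
servo_tool:
  commands:
    - [[1, -9, 0, 0, 0, 0, 0], [1, -18, -1, 0, 0, 0, 0], [1, -27, -1, 0, 0, 0, 0], [1, -36, -2, 0, 0, 0, 0], [1, -45, -2.5, 0, 0, 0, 0]]

```text
time_s: 16.95
tcp_pos: [0.4988, -0.3914, 0.1139]
ee_rot: [[0.055, -0.998, 0.004], [-0.998, -0.055, -0.004], [0.004, -0.004, -1.0]]
wrist_force: [0.2, -3.4, 2.7]
gripper_width: 0.004
gripper_force: 1.9
```

Request:
servo_tool:
  commands:
    - [[1, -8, 0, 0, 0, 0, 0], [1, -17, -1, 0, 0, 0, 0], [1, -26, -1, 0, 0, 0, 0], [1, -34, -2, 0, 0, 0, 0], [1, -42, -2.5, 0, 0, 0, 0]]

```text
time_s: 17.45
tcp_pos: [0.4971, -0.3473, 0.111]
ee_rot: [[0.054, -0.999, -0.001], [-0.999, -0.054, 0.001], [-0.001, 0.001, -1.0]]
wrist_force: [0.5, -0.6, -0.1]
gripper_width: 0.007
gripper_force: 0.3
```

Request:
servo_tool:
  commands:
    - [[1, -8, 0, 0, 0, 0, 0], [1, -17, -1, 0, 0, 0, 0], [1, -26, -1, 0, 0, 0, 0], [1, -34, -2, 0, 0, 0, 0], [1, -40, -2.5, 0, 0, 0, 0]]

```text
time_s: 17.95
tcp_pos: [0.4979, -0.3075, 0.1115]
ee_rot: [[0.054, -0.999, -0.0], [-0.999, -0.054, 0.0], [-0.0, 0.0, -1.0]]
wrist_force: [-0.2, -0.8, 0.3]
gripper_width: 0.004
gripper_force: 0.0
```

Request:
servo_tool:
  commands:
    - [[1, 0, 0, 0, 0, 0, 0], [1, 5, 0, -15, 0, 0, 0], [1, 5, 0, -40, 0, 0, 0], [1, 5, 0, -70, 0, 0, 0], [1, 5, 0, -110, 0, 0, 0]]

```text
time_s: 18.45
tcp_pos: [0.4971, -0.3132, 0.2211]
ee_rot: [[0.053, -0.999, -0.004], [-0.999, -0.053, 0.002], [-0.002, 0.004, -1.0]]
wrist_force: [1.0, -0.3, 0.1]
gripper_width: 0.007
gripper_force: 0.0
```

Request:
servo_tool:
  commands:
    - [[1, 30, 0, -20, 0, 0, 0], [1, 60, 0, -30, 0, 0, 0], [1, 90, 0, -30, 0, 0, 0], [1, 110, 0, -30, 0, 0, 0], [1, 110, 0, -30, 0, 0, 0]]

```text
time_s: 18.95
tcp_pos: [0.5036, -0.4256, 0.2506]
ee_rot: [[0.051, -0.999, -0.001], [-0.999, -0.051, 0.0], [-0.0, 0.001, -1.0]]
wrist_force: [-0.8, -0.1, -0.8]
gripper_width: 0.007
gripper_force: 0.0
```

```bash
python3 - <<'E'
from h import *
snap('scene','s5');snap('side','d5')
a=cv2.resize(cv2.imread('pics/s5.png')[100:350,130:400],(400,370),interpolation=cv2.INTER_CUBIC)
b=cv2.resize(cv2.imread('pics/d5.png')[130:330,170:390],(400,364),interpolation=cv2.INTER_CUBIC)
o=np.zeros((370,800,3),np.uint8);o[:,:400]=a;o[:364,400:]=b
cv2.imwrite('pics/s5c.png',o)
for a in(1.1,1.2,1.3):
  print(a,*[(proj('s5',[.497+k,-.325+.095*np.sin(a-.65),.03+.095*np.cos(a-.65)])-[130,100])*1.481 for k in(-.029,.029)])
E
```

```text
1.1 [ 80.40684227 248.50042116] [107.03927518 267.11810048]
1.2 [ 84.62265538 246.54866623] [111.14478109 264.97962849]
1.3 [ 88.64195274 245.11346816] [115.04198493 263.36573481]
```

View pics/s5c.png

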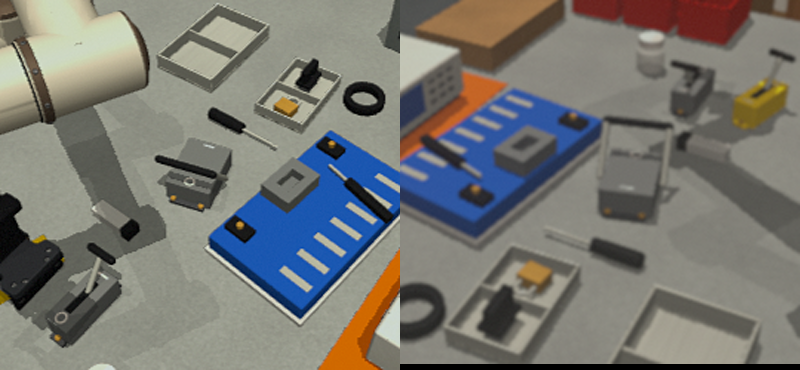

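The discharge bar lies at (88,245)–(115,263), which matches the ON stop. The isolator is off, the plug is standing, and the arm is clear.

```bash
python3 -c "
from station import r
print(r.finish_job())"
```

```text
the job is handed in; nothing more can be done
None
```

The job is handed in, but no verdict came back. In the last pictures the isolator is at OFF, the plug stands upright in the tray's empty half, the discharge switch is at ON, and the arm is clear of everything.

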